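Park the rolling mill's hand wheel with its knob straight up

TASK

Park the jeweller's rolling mill: with a fingertip, gently push one spoke after another of its hand wheel until the spoke that carries the ball knob points straight up and the wheel rests there, then take your hand away. Do not grip the wheel or shove it hard, do not flick it into a spin, and do not shift or lift the mill or disturb the jar, loupe, ring cone and ring box around it.

Things in the scene. Friction and masses are not known exactly. Their poses are not given: they have to be found in the camera images.
- mill: Green-painted rolling mill, 7 kg, loose on the bench. Origin: centre of the underside of its base plate (170 in x, 190 in y, 14 mm thick); z up. Body (132 by 75 mm) 223 mm high, two small screws at x = +-55 mm to 229 mm. The axle runs along its +x at height 150 mm and carries the hand wheel on the side away from the robot.
- handwheel: Upright steel wheel, no rim: hub (radius 22, 28 mm thick) and five round spokes, 12 mm thick, 72 degrees apart, ends 126 mm from the axle; one ends in a ball knob, four plain. Origin: hub centre, in the spokes' plane, 105 mm from the mill's origin in its +x, 150 mm up. x: along the axle, away from the mill; z: outward along the knobbed spoke (up when parked). No end stops.
- knob (a point): Centre of the ball knob, 28 mm diameter, 120 mm from the axle on the hand wheel's z axis; same axes as the hand wheel. The wheel turns either way; a stiff bearing (0.3 N m, about 3 N pushing 100 mm from the axle) keeps it wherever it is left and stops it as soon as the push ends.
- jar: Bystander: glass jar with a steel cap, 48 mm diameter, 65 mm high, loose; origin at the centre of its underside.
- loupe: Bystander: steel loupe, 26 mm diameter and 20 mm high with a flat 6 mm cover swung out 50 mm to its x; loose; origin under the centre of its lens.
- ring_cone: Bystander: pale wooden ring cone, foot 60 mm diameter, 110 mm high, loose; origin at the centre of its underside.
- ring_box: Bystander: closed fabric ring box, 55 by 55 by 40 mm high, loose; origin at the centre of its underside.

How it is judged:
By the outcome, as a careful person would: the job done as asked, in the order asked, and still so for the second after the job is handed in, with the robot touching nothing.
It also fails if it takes over 48 s, if anything falls off the work surface, if the arm or the gripper's body presses on something with over 40 N, if the wrist force passes 120 N, or if a joint passes its speed limit or range.

ROBOT

A 7-joint arm with a two-finger parallel gripper is mounted at the origin on the work surface. World frame = base frame: x ahead of the robot, y to its left, z up, the work surface at z = 0. Lengths are in m, angles in rad, forces in N, time in s.
With the tool pointing down it reaches from about 0.4 to 0.85 m from the base axis. Payload 6.9 kg.
Tool frame: the origin (TCP) lies at the very end of the fingers, on their centre line; the grasp point (between the pads) lies 19 mm behind it; z points along the fingers, x is the direction in which the jaws open and shut, and the axes are right-handed (so a half turn about z gives the same grasp; the last joint's range is limited). The gripper opens to 85 mm and grips with 20 to 120 N. Pads are 22 mm wide; open, the fingers measure 114 mm over their backs; the gripper's body (76 mm by 85 mm) begins 54 mm behind the grasp point. The pads swing forward as they close: fully open they stand 13 mm farther back than shut.
Start: joints at [1.288, 0.507, -0.238, 1.5, 0.126, 1.149, -0.155], TCP at [0.236, -0.579, 0.231] pointing down, gripper open.
Joint ranges: [-3.08, 3.08], [-0.24, 2.05], [-1.43, 1.35], [0, 2.5], [-1.52, 4.66], [0.17, 1.96], [-2.89, 2.89]. Speed limits (rad/s): [2.39, 2.39, 3.14, 3.14, 3.14, 3.14, 3.14].

INTERFACE

Orientations are given as a unit quaternion [w, x, y, z].
In Python, from rig import manip gives the robot as it stands.
- The arm moves only by the shell command python3 -m pendant 'ROWS' [FORCE]. ROWS is JSON, a list of rows, each an object with "twist": the turn, a rotation vector about the tool's x, y, z in units of 10 degrees (1.0 is 10 degrees), a list of three; "dp": the shift along the tool's x, y, z in mm, a list of three; "grip": the closure, from -1 (fully open) to 1 (shut), so that 0 is half open. In form: [{"twist": [ax, ay, az], "dp": [x, y, z], "grip": grip}, ...]. A call has 1 to 12 rows; each row shifts and turns the pose as measured when the row begins, along the tool's axes as they then stand; what a row does not reach is not made up. A row lasts 1/8 s, in which the tool goes at most 62.5 mm and 10.7 degrees, less where a joint would pass 70% of its speed; a pose out of reach is approached as far as the arm can. A call with a gripper value outside its range is refused whole. The fingers move at their own pace and stop on an object; FORCE is the grip in N (left out, the last holds). Time passes only in rows, so rows that do not move let the fingers close. It gives the time, the measured TCP pose, the force and the opening at its end, in the units of the state.
- manip.observe(): the state, without advancing time (a new reading comes with each control period).
- manip.get_image(name): name is "scene" or "top" or "wrist"; returns the picture (384x512x3 uint8, blue, green, red); there is no depth.
- manip.camera_params(name): a dict with "K" (3x3 intrinsics, pixels), "position" and "rotation" of the camera in the world. Camera axes: x right, y down, z forward; pixel columns grow to the right and rows downward; lengths in m; the calibration is good to about 2 mm. A picture is of the moment at which its call begins: read the wrist's pose just before it. camera_params takes no time and is no camera call; for the wrist camera it gives the pose at the moment of the call.
- manip.close_job(): hands the job in, once; it reports no verdict.
The state is a dict: "time": time; "qpos": joint angles; "dq": joint speeds; "effort": joint torques, N m; "ee_pos": TCP position; "orientation": TCP orientation; "force": force on the tool from outside, world axes, zero at the start; "moment": the same for the moment, N m; "opening": finger opening in m.
Only numpy, scipy, OpenCV 4.12 (cv2) and the standard library are available. Lean on these libraries where they do the work, as an engineer would, in place of code of your own. Each camera call takes 0.05 s, during which the arm holds its last target. There are 200 camera calls.

## Working session

There is one attempt and no reset: what is moved stays moved. The work goes in short steps, Python scripts to look and compute and a shell command to move; the robot and the scene stay as the last step left them, time stands still between calls to the robot, and variables do not carry over. Pictures are saved under pics/ and viewed, about 8 in all and at most 12, crops included, and the job is handed in when it is done.

```bash
mkdir -p pics; ls; python3 - <<'E'
from rig import manip
import cv2
for n in ("scene","top"):
    im=manip.get_image(n); cv2.imwrite(f"pics/{n}0.png",im)
    p=manip.camera_params(n); print(n,p)
s=manip.observe(); print(s)
E
```

```text
pics
scene {'K': array([[429.21118037,   0.        , 256.77086851],
       [  0.        , 429.21118037, 191.21752301],
       [  0.        ,   0.        ,   1.        ]]), 'position': array([ 1.31002602, -0.16596029,  0.69901637]), 'rotation': array([-0.37519317,  0.70233561,  0.53169986, -0.28853081])}
top {'K': array([[432.96879072,   0.        , 261.899254  ],
       [  0.        , 432.96879072, 185.94057343],
       [  0.        ,   0.        ,   1.        ]]), 'position': array([0.36730299, 0.02684398, 1.04595909]), 'rotation': array([ 0.07599768, -0.69149258,  0.71422015, -0.07714879])}
{'time': 0.1, 'qpos': array([ 1.28849606,  0.50824912, -0.23753361,  1.50102027,  0.12569026,
        1.14890927, -0.15479275]), 'dq': array([-6.65177863e-04, -2.40098927e-03, -1.32661845e-03, -2.37502373e-03,
        1.26238501e-03,  5.86971777e-04, -4.58505628e-05]), 'effort': array([-5.17701134e-03, -6.21827316e+01, -2.19486170e+00, -2.50200427e+01,
        1.24765362e-02,  7.87471596e-03,  3.43238560e-05]), 'ee_pos': array([ 0.23611214, -0.57820116,  0.23052391]), 'orientation': array([-4.37479500e-04,  8.30110327e-01, -5.57598606e-01, -6.69162997e-04]), 'force': array([-0.37940259, -0.00494925, -0.33908528]), 'moment': array([0.05364033, 0.06293071, 0.01788611]), 'opening': 0.0852246213471307}
```

View pics/scene0.png

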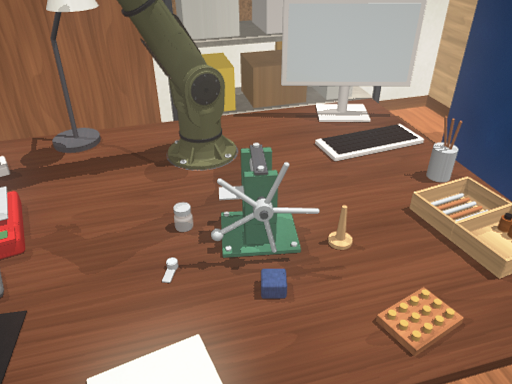

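View pics/top0.png

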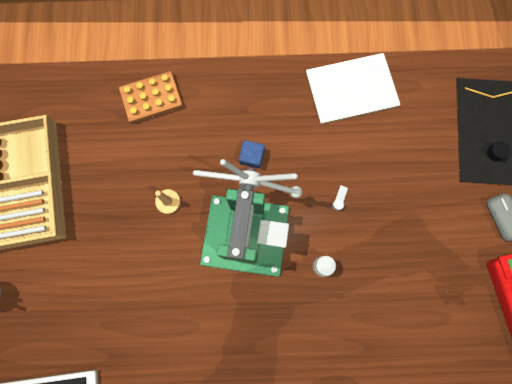

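The scene view shows the wheel facing the camera: hub around (263,210), ball knob at lower left (217,235), spokes up-left and up-right. In the top view the hub is at about (250,178) and the knob at (296,192). Next I'll enlarge both.

```bash
python3 - <<'E'
import cv2
a=cv2.imread("pics/scene0.png")[135:265,195:335]; b=cv2.imread("pics/top0.png")[145:285,185:345]
cv2.imwrite("pics/c1.png",cv2.resize(a,None,fx=4,fy=4,interpolation=cv2.INTER_CUBIC))
cv2.imwrite("pics/c2.png",cv2.resize(b,None,fx=4,fy=4,interpolation=cv2.INTER_CUBIC))
E
```

```text
(no output)
```

View pics/c1.png

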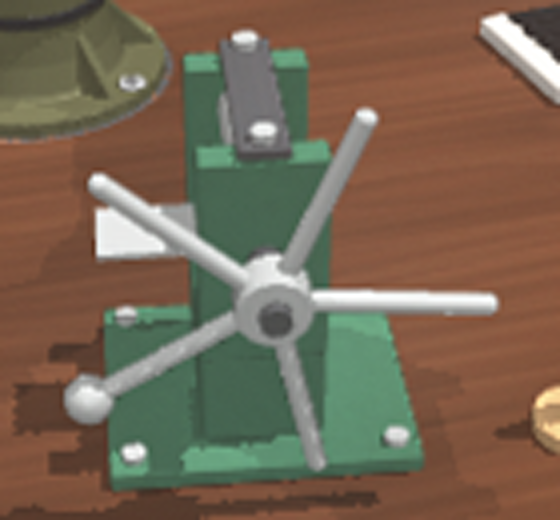

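View pics/c2.png

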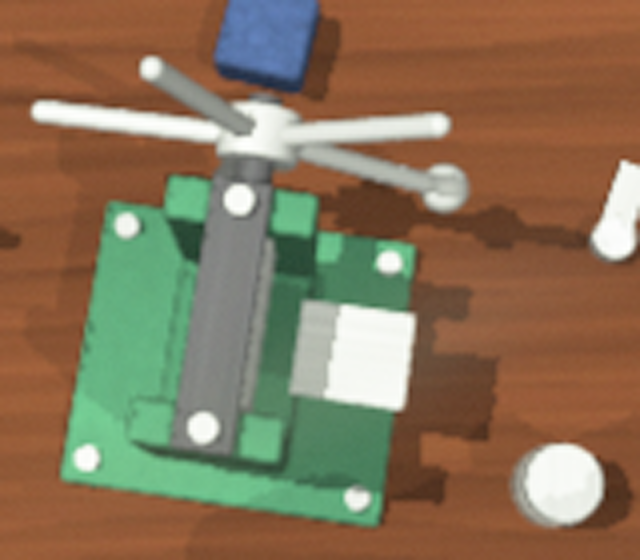

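The crops give the knob, spoke ends, screws and base corners clearly, so I'll fit the mill pose and wheel angle to them.

```bash
cat > h.py <<'E'
import numpy as np
from scipy.spatial.transform import Rotation as R
from scipy.optimize import least_squares
def quat(q): return R.from_quat(np.r_[q[1:],q[0]])
def proj(P,p):
    c=quat(p["rotation"]).inv().apply(np.atleast_2d(P)-p["position"]) if np.ndim(p["rotation"])==1 else (np.atleast_2d(P)-p["position"])@p["rotation"]
    u=c@p["K"].T; return u[:,:2]/u[:,2:]
def wheel(k,a,r):   # mill frame, a: clockwise seen from +x
    t=a+k*np.radians(72); return np.array([.105,r*np.sin(t),.15+r*np.cos(t)])
def world(P,v): return R.from_euler('z',v[2]).apply(P)+[v[0],v[1],0]
E
python3 - <<'E'
from h import *
from rig import manip
S,T=manip.camera_params("scene"),manip.camera_params("top")
w=[("s",0,88,398,.12),("s",1,97,183,.123),("s",2,368,116,.123),("s",3,495,303,.123),("s",4,318,466,.123),
("t",0,445,188,.12),("t",2,150,67,.123),("t",3,38,110,.123),("t",1,445,124,.123)]
f=[("s",(-.055,0,.229),245,38),("s",(.055,0,.229),263,130),("t",(.055,0,.229),240,199),("t",(-.055,0,.229),203,427),
("t",(.085,.095,.014),112,202),("t",(.085,-.095,.014),415,243),("t",(-.085,-.095,.014),380,523),("t",(-.085,.095,.014),62,478)]
px=lambda c,u,v: np.array([u/4+(195 if c=="s" else 185),v/4+(135 if c=="s" else 145)])
def res(v):
    o=[]
    for c,k,x,y,r in w: o.append(proj(world(wheel(k,v[3],r),v),S if c=="s" else T)[0]-px(c,x,y))
    for c,P,x,y in f: o.append(proj(world(np.array(P),v),S if c=="s" else T)[0]-px(c,x,y))
    return np.ravel(o)
s=least_squares(res,[.4,.05,-.1,-2],loss="soft_l1"); v=s.x
print(v,np.degrees(v[2:])); print(res(v).reshape(-1,2).round(1).tolist())
print("hub",world(np.array([.105,0,.15]),v))
def ray(c,p,z):
    d=quat(c["rotation"]).apply(np.linalg.solve(c["K"],[*p,1])); return c["position"]+d*(z-c["position"][2])/d[2]
for n,p,z in(("jar",(325,266),.065),("loupe",(339,204),.02),("cone base",(167,202),.0),("box",(252,153),.04)): print(n,ray(T,p,z).round(3))
st=manip.observe(); q=quat(st["orientation"]); print(q.as_matrix().round(3))
E
```

```text
[ 0.47792256  0.06531123 -0.1749206  -2.10354414] [ -10.02221186 -120.5242014 ]
[[-0.0, -0.6], [-0.8, -1.1], [-0.2, -1.3], [-1.0, -0.9], [-0.4, -1.6], [-0.2, -0.7], [-0.1, -0.6], [-0.4, -0.3], [-0.4, -0.4], [-0.6, -1.4], [-0.3, -1.4], [-0.1, -0.5], [0.3, -0.4], [-1.3, -1.3], [0.5, -0.6], [-0.2, 0.5], [-0.9, 0.0]]
hub [0.5813203  0.04703809 0.15      ]
jar [ 0.396 -0.113  0.065]
loupe [ 0.543 -0.162  0.02 ]
cone base [0.565 0.256 0.   ]
box [0.671 0.043 0.04 ]
[[ 0.378 -0.926 -0.001]
 [-0.926 -0.378  0.001]
 [-0.002  0.    -1.   ]]
```

Fit residuals are about 1 px. The knob stands 120.5° short of upright, measured clockwise seen from the far side. My plan is to push spoke 2 from 23.5° to 72°, then spoke 1 from 0° to 72°, each with the corner of the closed fingertips. First I lift, close, turn and travel.

```bash
python3 -m pendant '[{"twist":[0,0,0.8],"dp":[0,0,-45],"grip":1},{"twist":[0,0,0.8],"dp":[0,0,-45],"grip":1},{"twist":[0,0,0.8],"dp":[0,0,-40],"grip":1},{"twist":[0,0,0.8],"dp":[0,0,0],"grip":1}]' 20
python3 - <<'E'
from h import *
from rig import manip
print(quat(manip.observe()["orientation"]).as_matrix().round(3))
E
cat >> h.py <<'E'
def rel():
    from rig import manip
    s=manip.observe(); d=s["ee_pos"]-[.5813,.047,.15]; y=np.radians(-10.02)
    M=quat(s["orientation"]).as_matrix()
    print("t",s["time"],"x'y'z' mm",(1e3*np.array([d[0]*np.cos(y)+d[1]*np.sin(y),-d[0]*np.sin(y)+d[1]*np.cos(y),d[2]])).round(1),"toolx deg",np.degrees(np.arctan2(M[1,0],M[0,0])).round(1),"tilt",M[:,2].round(3),"F",s["force"].round(1))
E
python3 -c "from h import rel;rel()"
```

```text
time: 0.6
ee_pos: [0.2354, -0.5776, 0.3617]
orientation: [0.001, -0.638, 0.77, 0.004]
force: [0.9, -0.4, -1.1]
opening: 0.0123
[[-0.186 -0.983 -0.003]
 [-0.982  0.186  0.007]
 [-0.007  0.004 -1.   ]]
t 0.6 x'y'z' mm [-231.9 -675.3  211.7] toolx deg -100.7 tilt [-0.003  0.007 -1.   ] F [ 0.9 -0.4 -1.1]
```

```bash
python3 -m pendant '[{"twist":[0,0,0],"dp":[-56,-19,0],"grip":1},{"twist":[0,0,0],"dp":[-56,-19,0],"grip":1},{"twist":[0,0,0],"dp":[-56,-19,0],"grip":1},{"twist":[0,0,0],"dp":[-56,-19,0],"grip":1},{"twist":[0,0,0],"dp":[-56,-19,0],"grip":1},{"twist":[0,0,0],"dp":[-56,-19,0],"grip":1},{"twist":[0,0,0],"dp":[-56,-19,0],"grip":1},{"twist":[0,0,0],"dp":[-56,-19,0],"grip":1},{"twist":[0,0,0],"dp":[-56,-19,0],"grip":1},{"twist":[0,0,0],"dp":[-56,-19,0],"grip":1}]'; python3 -c "from h import rel;rel()"
```

```text
time: 1.85
ee_pos: [0.5334, -0.0526, 0.3607]
orientation: [-0.0, -0.633, 0.774, 0.006]
force: [0.8, -0.7, -0.5]
opening: -0.0
t 1.85 x'y'z' mm [ -29.8 -106.4  210.7] toolx deg -101.5 tilt [-0.007  0.008 -1.   ] F [ 0.8 -0.7 -0.5]
```

```bash
python3 -m pendant '[{"twist":[0,0,-0.1],"dp":[-45,-13,0],"grip":1},{"twist":[0,0,-0.05],"dp":[-40,-12,0],"grip":1},{"twist":[0,0,0],"dp":[-22,-6,0],"grip":1},{"twist":[0,0,0],"dp":[0,0,0],"grip":1}]'; python3 - <<'E'
from h import rel;rel()
from rig import manip; import cv2
cv2.imwrite("pics/s1.png",cv2.resize(manip.get_image("scene")[60:270,160:400],None,fx=3,fy=2.8))
E
```

```text
time: 2.35
ee_pos: [0.5852, 0.0561, 0.3587]
orientation: [-0.001, -0.647, 0.763, 0.008]
force: [0.4, -0.5, 0.1]
opening: -0.0002
t 2.35 x'y'z' mm [  2.3   9.6 208.7] toolx deg -99.4 tilt [-0.012  0.011 -1.   ] F [ 0.4 -0.5  0.1]
```

View pics/s1.png

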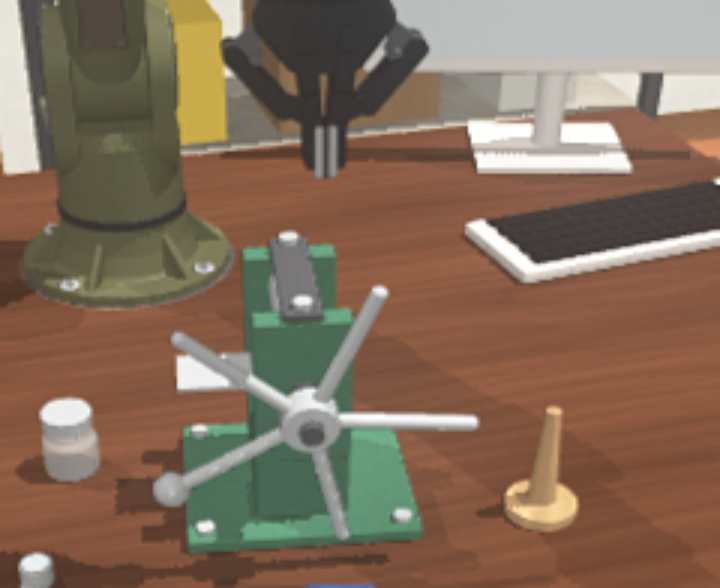

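The closed finger linkage spreads widely along the jaw axis, about ±65 mm at 85 mm above the tip. That could brush the raised knob, so I'll turn the tool 90° so the linkage lies across the wheel plane.

```bash
python3 -c "
from rig import manip;print(manip.observe()['qpos'].round(2))"; python3 -m pendant '[{"twist":[0,0,-0.9],"dp":[0,0,0],"grip":1},{"twist":[0,0,-0.9],"dp":[0,0,0],"grip":1},{"twist":[0,0,-0.9],"dp":[0,0,0],"grip":1},{"twist":[0,0,-0.9],"dp":[0,0,0],"grip":1},{"twist":[0,0,-0.9],"dp":[0,0,0],"grip":1},{"twist":[0,0,-0.9],"dp":[0,0,0],"grip":1},{"twist":[0,0,-0.9],"dp":[0,0,0],"grip":1},{"twist":[0,0,-0.9],"dp":[0,0,0],"grip":1},{"twist":[0,0,-0.9],"dp":[0,0,0],"grip":1},{"twist":[0,0,-0.9],"dp":[0,0,0],"grip":1}]'; python3 -c "
from h import rel;rel()
from rig import manip;print(manip.observe()['qpos'].round(2))"
```

```text
[ 0.13  0.4  -0.41  1.35  0.14  1.43 -2.01]
time: 3.65
ee_pos: [0.5808, 0.0344, 0.3584]
orientation: [0.002, 0.998, -0.069, -0.007]
force: [-0.9, -0.1, 0.4]
opening: -0.0001
t 3.65 x'y'z' mm [  1.7 -12.5 208.4] toolx deg -7.9 tilt [-0.015 -0.004 -1.   ] F [-0.9 -0.1  0.4]
[ 0.37  0.44 -0.78  1.36  0.31  1.47 -0.54]
```

```bash
python3 -m pendant '[{"twist":[0,0,0.2],"dp":[0,0,40],"grip":1},{"twist":[0,0,0],"dp":[0,0,40],"grip":1},{"twist":[0,0,0],"dp":[0,0,25],"grip":1},{"twist":[0,0,0],"dp":[0,0,5],"grip":1}]'; python3 -c "from h import rel;rel()"
```

```text
time: 4.15
ee_pos: [0.5782, 0.0253, 0.2463]
orientation: [0.005, 0.996, -0.091, -0.006]
force: [1.3, -0.2, 0.3]
opening: 0.0003
t 4.15 x'y'z' mm [  0.7 -21.9  96.3] toolx deg -10.4 tilt [-0.013 -0.009 -1.   ] F [ 1.3 -0.2  0.3]
```

```bash
python3 -m pendant '[{"twist":[0,0,0],"dp":[0,-12,0],"grip":1},{"twist":[0,0,0],"dp":[0,-12,0],"grip":1},{"twist":[0,0,0],"dp":[0,-10,-1],"grip":1},{"twist":[0,0,0],"dp":[0,-8,0],"grip":1},{"twist":[0,0,0],"dp":[0,-7,3],"grip":1},{"twist":[0,0,0],"dp":[0,-7,3],"grip":1}]'; python3 -c "from h import rel;rel()"
```

```text
time: 4.9
ee_pos: [0.5903, 0.0833, 0.2445]
orientation: [0.005, 0.996, -0.092, -0.003]
force: [-1.4, -2.1, 1.7]
opening: -0.0005
t 4.9 x'y'z' mm [ 2.6 37.3 94.5] toolx deg -10.5 tilt [-0.008 -0.01  -1.   ] F [-1.4 -2.1  1.7]
```

```bash
python3 -m pendant '[{"twist":[0,0,0],"dp":[0,-7,5],"grip":1},{"twist":[0,0,0],"dp":[0,-7,5],"grip":1},{"twist":[0,0,0],"dp":[0,-6,5],"grip":1},{"twist":[0,0,0],"dp":[0,-6,6],"grip":1},{"twist":[0,0,0],"dp":[0,-6,6],"grip":1}]'; python3 -c "from h import rel;rel()"
```

```text
time: 5.52
ee_pos: [0.5966, 0.1168, 0.2158]
orientation: [0.005, 0.996, -0.092, -0.003]
force: [0.0, -1.2, 2.6]
opening: 0.0002
t 5.525 x'y'z' mm [ 2.9 71.4 65.8] toolx deg -10.5 tilt [-0.007 -0.01  -1.   ] F [ 0.  -1.2  2.6]
```

On the arc: about 54° now, with a push force of roughly 3 N. Next I continue to 72°.

```bash
python3 -m pendant '[{"twist":[0,0,0],"dp":[0,-5,7],"grip":1},{"twist":[0,0,0],"dp":[0,-4,7],"grip":1},{"twist":[0,0,0],"dp":[0,-4,7],"grip":1},{"twist":[0,0,0],"dp":[0,-3,7],"grip":1}]'; python3 -c "from h import rel;rel()"
```

```text
time: 6.02
ee_pos: [0.5997, 0.1341, 0.1855]
orientation: [0.005, 0.996, -0.091, -0.003]
force: [0.9, -0.8, 3.8]
opening: 0.0001
t 6.025 x'y'z' mm [ 3.  89.  35.5] toolx deg -10.5 tilt [-0.007 -0.009 -1.   ] F [ 0.9 -0.8  3.8]
```

```bash
python3 -m pendant '[{"twist":[0,0,0],"dp":[0,0,-20],"grip":1},{"twist":[0,0,0],"dp":[0,0,-50],"grip":1},{"twist":[0,0,0],"dp":[0,0,-50],"grip":1},{"twist":[0,0,0],"dp":[-2,0,-20],"grip":1},{"twist":[0,0,0],"dp":[0,45,0],"grip":1},{"twist":[0,0,0],"dp":[0,45,0],"grip":1},{"twist":[0,0,0],"dp":[0,35,0],"grip":1},{"twist":[0,0,0],"dp":[0,5,0],"grip":1}]'; python3 - <<'E'
from h import rel;rel()
from rig import manip; import cv2
cv2.imwrite("pics/s2.png",cv2.resize(manip.get_image("scene")[60:270,160:400],None,fx=3,fy=2.8))
E
```

```text
time: 7.02
ee_pos: [0.5731, 0.0048, 0.3229]
orientation: [0.006, 0.996, -0.09, -0.008]
force: [0.2, 0.4, 0.3]
opening: 0.0002
t 7.025 x'y'z' mm [ -0.7 -43.  172.9] toolx deg -10.4 tilt [-0.018 -0.01  -1.   ] F [0.2 0.4 0.3]
```

View pics/s2.png

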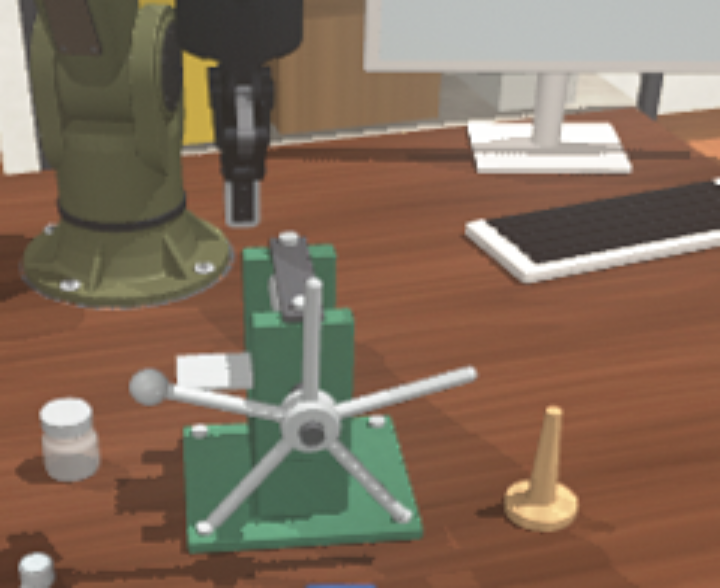

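The first push worked: spoke 1 is upright at (313,285), the knob is at left (150,386) and the mill hasn't moved. Next is the second push.

```bash
python3 -m pendant '[{"twist":[0,0,0],"dp":[0,0,35],"grip":1},{"twist":[0,0,0],"dp":[0,0,22],"grip":1},{"twist":[0,0,0],"dp":[0,0,5],"grip":1},{"twist":[0,0,0],"dp":[0,-10,0],"grip":1},{"twist":[0,0,0],"dp":[0,-8,0],"grip":1},{"twist":[0,0,0],"dp":[0,-8,0],"grip":1},{"twist":[0,0,0],"dp":[0,-8,0],"grip":1},{"twist":[0,0,0],"dp":[0,-8,1],"grip":1},{"twist":[0,0,0],"dp":[0,-8,2],"grip":1}]'; python3 -c "from h import rel;rel()"
```

```text
time: 8.2
ee_pos: [0.5821, 0.0621, 0.2574]
orientation: [0.005, 0.996, -0.088, -0.007]
force: [-1.0, -1.6, 2.2]
opening: -0.0003
t 8.2 x'y'z' mm [ -1.8  15.1 107.4] toolx deg -10.0 tilt [-0.015 -0.008 -1.   ] F [-1.  -1.6  2.2]
```

```bash
python3 -m pendant '[{"twist":[0,0,0],"dp":[0,-7,4],"grip":1},{"twist":[0,0,0],"dp":[0,-7,4],"grip":1},{"twist":[0,0,0],"dp":[0,-7,4],"grip":1},{"twist":[0,0,0],"dp":[0,-7,5],"grip":1},{"twist":[0,0,0],"dp":[0,-7,5],"grip":1},{"twist":[0,0,0],"dp":[0,-6,5],"grip":1},{"twist":[0,0,0],"dp":[0,-6,6],"grip":1}]'; python3 -c "from h import rel;rel()"
```

```text
time: 9.07
ee_pos: [0.592, 0.1135, 0.2234]
orientation: [0.003, 0.996, -0.087, -0.005]
force: [0.4, -0.2, 4.2]
opening: 0.0001
t 9.075 x'y'z' mm [-1.  67.4 73.4] toolx deg -10.0 tilt [-0.011 -0.005 -1.   ] F [ 0.4 -0.2  4.2]
```

```bash
python3 -m pendant '[{"twist":[0,0,0],"dp":[0,-5,6],"grip":1},{"twist":[0,0,0],"dp":[0,-5,7],"grip":1},{"twist":[0,0,0],"dp":[0,-4,7],"grip":1},{"twist":[0,0,0],"dp":[0,-3,5],"grip":1},{"twist":[0,0,0],"dp":[0,0,0],"grip":1}]'; cat > fit.py <<'E'
# fit wheel angle from knob silhouette-free pixels read by eye; also crop
from h import *
from rig import manip
import cv2,sys
rel()
im=manip.get_image("scene"); cv2.imwrite("pics/%s.png"%sys.argv[1],cv2.resize(im[125:265,195:335],None,fx=4,fy=4,interpolation=cv2.INTER_CUBIC))
v=[.47792,.06531,-.17492]; S=manip.camera_params("scene")
for d in(-8,-4,0,4):print(d,[((proj(world(wheel(k,np.radians(d),.12 if k==0 else .123),v),S)[0]-[195,125])*4).round(0).tolist() for k in range(5)])
E
python3 fit.py s3
```

```text
time: 9.7
ee_pos: [0.5949, 0.1325, 0.1959]
orientation: [0.002, 0.996, -0.087, -0.005]
force: [0.2, -0.7, 2.2]
opening: 0.0002
t 9.7 x'y'z' mm [-1.4 86.6 45.9] toolx deg -9.9 tilt [-0.011 -0.004 -1.   ] F [ 0.2 -0.7  2.2]
-8 [[239.0, 148.0], [478.0, 241.0], [418.0, 451.0], [172.0, 495.0], [46.0, 317.0]]
-4 [[255.0, 145.0], [483.0, 253.0], [407.0, 459.0], [159.0, 490.0], [48.0, 304.0]]
0 [[272.0, 144.0], [488.0, 265.0], [395.0, 467.0], [146.0, 484.0], [51.0, 291.0]]
4 [[288.0, 143.0], [491.0, 278.0], [383.0, 474.0], [134.0, 478.0], [56.0, 278.0]]
```

View pics/s3.png

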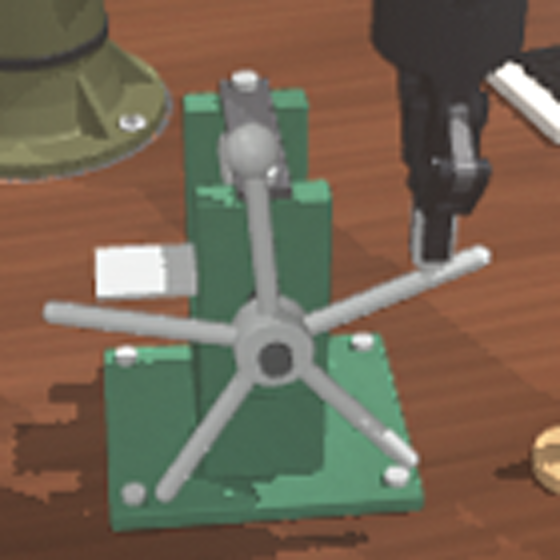

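Knob at (250,148) in the crop, about 5° short of upright by the model (0° would show at about (274,148)). That needs roughly 9 mm more, mostly down.

```bash
python3 -m pendant '[{"twist":[0,0,0],"dp":[0,-1,4],"grip":1},{"twist":[0,0,0],"dp":[0,-1,4],"grip":1},{"twist":[0,0,0],"dp":[0,-1,1],"grip":1},{"twist":[0,0,0],"dp":[0,0,0],"grip":1}]'; python3 fit.py s4
```

```text
time: 10.25
ee_pos: [0.5953, 0.1352, 0.1868]
orientation: [0.003, 0.996, -0.087, -0.005]
force: [0.3, 0.4, 2.4]
opening: -0.0
t 10.25 x'y'z' mm [-1.6 89.3 36.8] toolx deg -10.0 tilt [-0.011 -0.004 -1.   ] F [0.3 0.4 2.4]
-8 [[239.0, 148.0], [478.0, 241.0], [418.0, 451.0], [172.0, 495.0], [46.0, 317.0]]
-4 [[255.0, 145.0], [483.0, 253.0], [407.0, 459.0], [159.0, 490.0], [48.0, 304.0]]
0 [[272.0, 144.0], [488.0, 265.0], [395.0, 467.0], [146.0, 484.0], [51.0, 291.0]]
4 [[288.0, 143.0], [491.0, 278.0], [383.0, 474.0], [134.0, 478.0], [56.0, 278.0]]
```

View pics/s4.png

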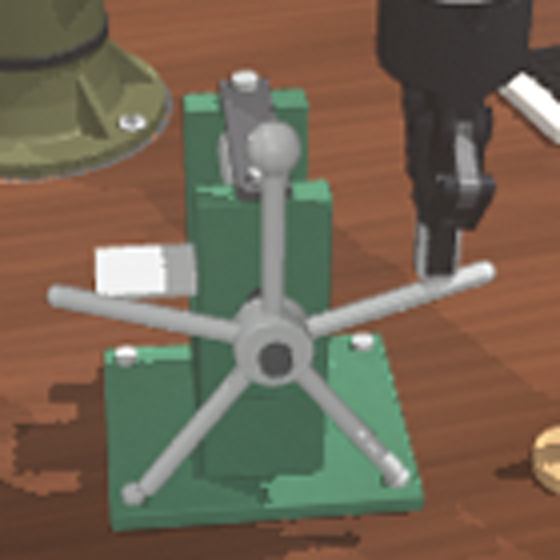

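The knob is at (273,147), and it and spokes 1 and 4 match the 0° prediction to within about half a degree. I'll retreat straight up and then sideways.

```bash
python3 -m pendant '[{"twist":[0,0,0],"dp":[0,-1,-8],"grip":1},{"twist":[0,0,0],"dp":[0,-2,-25],"grip":1},{"twist":[0,0,0],"dp":[0,-3,-45],"grip":1},{"twist":[0,0,0],"dp":[0,-3,-45],"grip":1},{"twist":[0,0,0],"dp":[0,-40,-20],"grip":1},{"twist":[0,0,0],"dp":[0,-40,0],"grip":1},{"twist":[0,0,0],"dp":[0,-20,0],"grip":1},{"twist":[0,0,0],"dp":[0,0,0],"grip":1},{"twist":[0,0,0],"dp":[0,0,0],"grip":1}]'; python3 fit.py s5 | head -1; python3 - <<'E'
import cv2,numpy as np
from rig import manip
t=manip.get_image("top")[100:310,140:400]
a=cv2.resize(cv2.imread("pics/s5.png"),(420,420)); b=cv2.resize(t,(380,420*380//380))
s=cv2.resize(t,None,fx=1.46,fy=2.0)
b=cv2.resize(t,(380,307)); b=cv2.copyMakeBorder(b,0,113,0,0,cv2.BORDER_CONSTANT)
cv2.imwrite("pics/f.png",np.hstack([a,b]))
E
```

```text
time: 11.42
ee_pos: [0.6138, 0.2433, 0.3343]
orientation: [0.004, 0.996, -0.088, -0.009]
force: [0.0, -0.5, 0.2]
opening: -0.0001
t 11.425 x'y'z' mm [ -2.1 199.  184.3] toolx deg -10.1 tilt [-0.018 -0.006 -1.   ] F [ 0.  -0.5  0.2]
```

View pics/f.png

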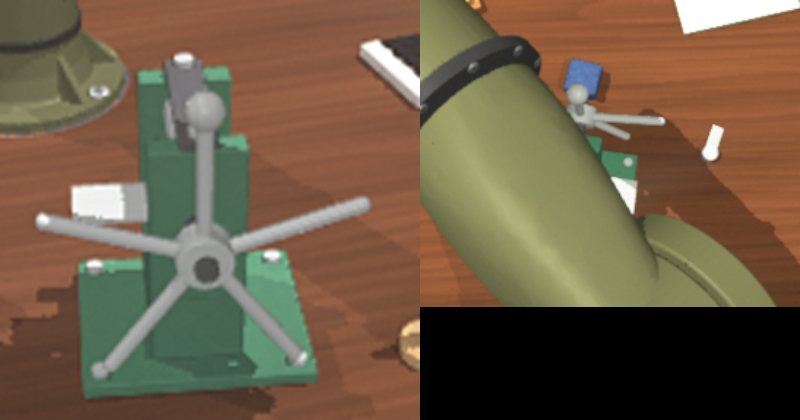

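After retreat the knob is at (273,148) in crop scale, still upright, and the mill base is where it was. The fingers are clear and the force reads about zero, so I'm handing in.

```bash
python3 -c "from rig import manip;print(manip.close_job())"
```

```text
the job is handed in; nothing more can be done
None
```

The hand wheel is parked with its knobbed spoke pointing straight up, and the job is handed in after about 11.5 s of the 48 s allowed. I got there with two gentle fingertip pushes (the readings between moves were about 2–4 N), each on a different spoke, following the wheel's arc. I then nudged the second spoke another 5° and withdrew upward and sideways.

- **Wheel angle:** in the scene camera, the knob and the two spokes I compared match the upright prediction to within about 0.5°. The knob was still there after the hand was withdrawn.
- **Mill:** its base showed no visible shift in the scene view.
- **Contact at the end:** the wrist force read about zero, with the fingers well clear of everything.
- **Bystanders:** the last top view showed the loupe and ring box and the scene crop only an edge of the ring cone. The arm blocked the rest of the top view, and the jar was in neither picture. The arm passed well above all four, but I did not check any of their positions by measurement after the pushes.

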